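# Clip the top cover onto a clamped drone

## Robot

A 6-joint arm with a two-finger parallel gripper is mounted at the origin on the work surface. World frame = base frame: x ahead of the robot, y to its left, z up, the work surface at z = 0. Lengths are in m, angles in rad, forces in N, time in s.
With the tool pointing down it reaches from about 0.275 to 1 m from the base axis. Payload 8.4 kg.
Tool frame: the origin (TCP) lies on the centre line of the jaws, within the pads' length; the fingertips stand 17 mm ahead of it and the grasp point (between the pads) lies 2 mm behind it (bot.tcp_to_tips is the z of the fingertips in the tool frame, in m); z points along the fingers, y is the line along which they close (so a half turn about z gives the same grasp; the last joint's range is limited). The gripper opens to 85 mm and grips with 20 to 120 N. Pads are 22 mm wide; open, the fingers measure 114 mm over their backs; the gripper's body (76 mm by 85 mm) begins 54 mm behind the grasp point. The pads swing forward as they close: fully open they stand 13 mm farther back than shut.
Start: joints at [1.274, 0.353, 1.633, -0, 1.155, -0.002], TCP at [0.182, 0.598, 0.248] pointing down, gripper open.
Joint ranges: [-2.63, 2.63], [-0.92, 2.1], [0.06, 2.66], [-1.3, 4.44], [0, 2.69], [-3.02, 3.02]. Speed limits (rad/s): [2.22, 2.22, 2.79, 3.14, 3.14, 3.14].

## Interface

Orientations are given as a unit quaternion [x, y, z, w].
In Python, from workcell import bot, hand, kinematics, get_obs, vision, hand_in gives the robot as it stands. The module is installed in compiled form; this text tells all that it offers. Calls block until the motion is done:
- bot.reach(position, orientation): joint-space move of the TCP to a pose.
- bot.servo_line(position, ori=None, velocity=0.15): straight line of the TCP; ori=None keeps the orientation; velocity is the mean speed in m/s.
- bot.goto_joints(angles): joint-space move.
- hand.move_gripper(opening, strength=None): finger opening in m; strength is the grip in N (None keeps the last); returns when the fingers have stopped.
- bot.dwell(seconds).
- kinematics.solve_ik(position, orientation): joint angles nearest the present ones, or None.
- get_obs(): the state.
- vision.read_camera(name): name is "side" or "top"; returns a dict with "frame" (420x560x3 uint8, red, green, blue), "intrinsics" (3x3 intrinsics, pixels), "dist" ([k1, k2, p1, p2, k3] as OpenCV has them; the pictures are not rectified), "view" (4x4, takes a point from world to camera coordinates). Camera axes: x right, y down, z forward; pixel columns grow to the right and rows downward; lengths in m; the calibration is good to about 2 mm. A picture is of the moment at which its call begins. There is no depth.
A pose or a line that the arm cannot do raises bot.IKError and nothing moves.
- hand_in(): hands the job in; it is judged then, once.
The state is a dict: "time_s": time; "joint_pos": joint angles; "joint_vel": joint speeds; "joint_efforts": joint torques, N m; "position": TCP position; "orientation": TCP orientation; "wrist_force": force on the tool from outside, world axes, zero at the start; "ft_torque": the same for the moment, N m; "gripper_width": finger opening in m; "grip_force": force on a finger pad.
Only numpy, scipy, OpenCV 4.12 (cv2) and the standard library are available. Lean on these libraries where they do the work, as an engineer would, in place of code of your own. Each camera call takes 0.05 s, during which the arm holds its last target. There are 200 camera calls.

## Task

The little drone stands loose in the assembly holder with its top cover off: slide the loose jaw up snug against it and tighten the jaw's T-knob clockwise until the jaw is locked. Then set the white cover over the electronics tray and press it straight down until it snaps fully home at both ends, and finish while still pressing it down firmly, without letting up. Leave the other things on the bench where they are.

Things in the scene. Friction and masses are not known exactly. Their poses are not given: they have to be found in the camera images.
- holder: assembly holder fixed to the bench: grey base plate 96 mm wide, y=-100 to +180, with a rail along the holder's y. Origin on the bench (z=0) below the working place. Fixed steel jaw at the -y end (gripping face at y=-56 mm), sliding steel jaw at the +y end, tops 36 mm above the bench. Between them a black rest pad (top 26 mm above the bench) carries the drone
- jaw (a joint): travel of the sliding jaw in m: 0 = fully open (face at y=+80 mm in the holder), growing as it moves along the holder's -y towards the fixed jaw (limit 0.055). Starts at 0.004 to 0.022; reads 0.036 with the 100 mm long drone pinched between both jaws. Slides with about 1.5 N while the clamp is loose
- jaw_face (a point): top edge, centre, of the sliding jaw's gripping face, 36 mm above the bench; axes as the holder's. The jaw is a steel block 40 mm wide and 85 mm long; the axis of its T-knob stands 50 mm behind this face (towards +y)
- clamp_knob (a joint): turn of the clamp's T-knob in rad: grows clockwise seen from above, range 0 to 1.5, starts at 0 to 0.25 (loose). The clamp begins to bite at about 0.5 and is tight from 1.2 on; turning takes 0.1 to 0.15 N m. It stays where it is left. Once tight, the jaw no longer slides
- knob_grip (a point): middle of the black T-knob's grip bar, on the knob's vertical axis, 58 mm above the bench. The bar is 34 mm long (along this point's x axis), 11 mm thick (y) and 28 mm tall, bottom 42 mm and top 70 mm above the bench; clear space all round it above the jaw. The jaw can be slid by the knob
- drone: small grey camera drone, about 0.11 kg, loose on the holder's pad, propellers off. Origin: centre of its underside. Fuselage 50 (x) x 100 (y) x 22 mm (z), camera at the -y end; motors at x=+-58, y=+-56 mm, up to 34 mm high. Starts up to some 6 mm off the fixed jaw and slightly turned; the jaws square it up, so it moves as it is clamped
- drone_deck (a point): centre of the drone's flat deck, 22 mm above its underside (48 mm above the bench); axes as the drone's. On the deck stands the black electronics tray, 37 (x) x 77.6 (y) mm, with round-shouldered rims 18 mm high; it locates the cover with 1.2 to 1.5 mm play. The cover is home when its rim lies on the deck
- tail_catch (a point): round bead of the springy steel catch at the tray's +y end, y=+36 mm, 9 mm above the deck (same at -y). The cover's inner ridges must pass these beads: they meet when the cover is 10 mm above its seat, pressing takes about 5 to 15 N (the two ends may click one after the other), the force drops suddenly about 5 mm above the seat, then the cover runs down onto the deck
- cover_center (a point): centre (half-way up) of the loose white top cover: an upside-down open box 46 (x) x 87 (y) x 28 mm (z), about 25 g, 3 mm walls, flat roof up, a small ridge inside each short wall. It stands on a mat, so this point starts 18 mm above the bench. Long axis = y; grip it across its 46 mm width. Fits either way round; fully seated this point lies 14 mm above drone_deck
- mat: black rubber mat 170 x 170 x 4 mm fixed to the bench, under the cover. Origin: centre of its underside
- meter: white hand-held meter 78 x 148 x 30, lying flat, loose; leave it alone (sizes in mm). Origin: centre of its underside
- battery: grey battery pack 36 x 70 x 18, lying flat, loose; leave it alone (sizes in mm). Origin: centre of its underside
- bit_case: open black case of driver bits 75 x 150 x 22, loose; leave it alone (sizes in mm). Origin: centre of its underside
- parts_box: yellow carton 50 x 90 x 75, standing, loose; leave it alone (sizes in mm). Origin: centre of its underside

How it is judged:
By the outcome, as a careful person would: the job done as asked, in the order asked, and still so for the second after the job is handed in, while the arm keeps its last pose, push and grip.
It also fails if it takes over 64 s, if anything falls off the work surface, if the arm or the gripper's body presses on something with over 40 N, if the wrist force passes 120 N, or if a joint passes its speed limit or range.

## Working session

There is one attempt and no reset: what is moved stays moved. The work goes in short steps, each a Python script; the robot and the scene stay as the last script left them, time stands still between calls to the robot, and variables do not carry over. Pictures are saved under pics/ and viewed, at most 10 in all, crops included, and the job is handed in when it is done.

```bash
mkdir -p pics; python3 - <<'E'
from workcell import *
import cv2,numpy as np
for n in("top","side"):
    c=vision.read_camera(n); cv2.imwrite(f"pics/{n}0.png",c["frame"][...,::-1]); print(n,c["intrinsics"],c["dist"],c["view"])
o=get_obs();print(o)
E
```

```text
top [[419.28417358   0.         281.39543228]
 [  0.         419.28417358 204.39938112]
 [  0.           0.           1.        ]] [-0.04327611  0.          0.          0.          0.        ] [[-0.02517118 -0.99966552 -0.00593763  0.03696216]
 [-0.9922869   0.02570567 -0.12126802  0.61741512]
 [ 0.12138009  0.00283938 -0.99260204  0.78494693]
 [ 0.          0.          0.          1.        ]]
side [[477.36730167   0.         282.16122624]
 [  0.         477.36730167 209.48064064]
 [  0.           0.           1.        ]] [-0.10666324  0.          0.          0.          0.        ] [[-0.91754917 -0.39754103 -0.00804132  0.59841421]
 [-0.26770106  0.6325713  -0.7267666   0.20610516]
 [ 0.29400625 -0.66469142 -0.68683742  0.95453802]
 [ 0.          0.          0.          1.        ]]
{'time_s': 0.1, 'joint_pos': array([ 1.27359135e+00,  3.53603430e-01,  1.63406832e+00, -4.36076938e-05,
        1.15520764e+00, -2.39253818e-03]), 'joint_vel': array([-0.00140734, -0.00052317, -0.00371858, -0.00073274,  0.000179  ,
       -0.00190659]), 'joint_efforts': array([ 2.04531029e-04, -6.06359124e+01, -3.42816854e+01, -1.15933562e-04,
        3.91873618e-03, -2.68149944e-05]), 'position': array([0.18148672, 0.5976363 , 0.24761776]), 'orientation': array([ 1.46864229e-01,  9.89156451e-01, -6.39140553e-04, -7.62970225e-05]), 'wrist_force': array([-0.09559849, -0.82097598, -0.01741613]), 'ft_torque': array([ 0.01672847,  0.07265077, -0.02813897]), 'grip_force': 0.0, 'gripper_width': 0.08572158410228116}
```

View pics/top0.png

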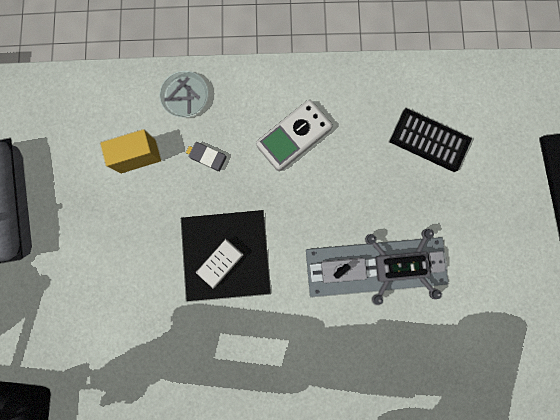

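View pics/side0.png

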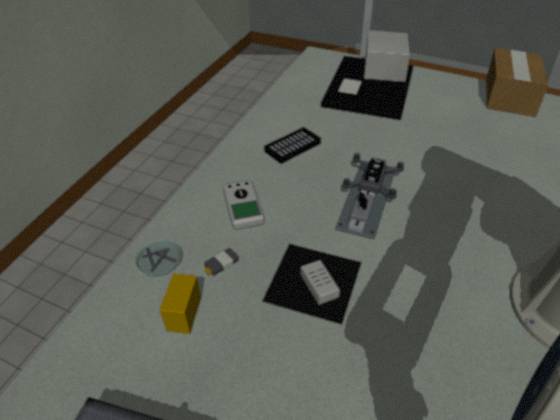

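The top view shows the holder at about px (375,267), with the fixed jaw to the right, the knob near (342,269), the tray near (405,266) and the cover on the mat near (220,264). I'll zoom in on these next.

```bash
python3 - <<'E'
import cv2,numpy as np
a=cv2.imread("pics/top0.png")
A=cv2.resize(a[225:305,300:460],None,fx=5,fy=5,interpolation=cv2.INTER_CUBIC)
s=cv2.imread("pics/side0.png")
B=cv2.resize(a[230:295,190:250],None,fx=3,fy=3,interpolation=cv2.INTER_CUBIC)
C=cv2.resize(s[145:240,330:410],None,fx=2,fy=2,interpolation=cv2.INTER_CUBIC)
D=cv2.resize(s[255:310,290:350],None,fx=3,fy=3,interpolation=cv2.INTER_CUBIC)
o=np.zeros((600,800,3),np.uint8);o[:400]=A;x=0
for i in(B,C,D):
    o[400:400+i.shape[0],x:x+i.shape[1]]=i;x+=i.shape[1]+10
cv2.imwrite("pics/z0.png",o)
E
```

```text
(no output)
```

View pics/z0.png

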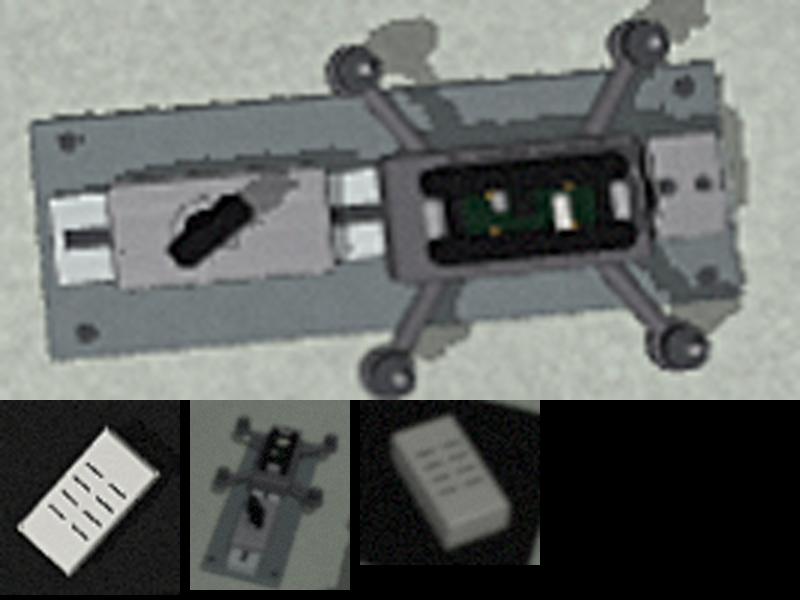

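The zoom gives the following:
- **Knob bar:** its top runs from about crop (175,255) to (248,205).
- **Sliding jaw face:** at crop x≈330, with a gap of about 11 mm to the drone.
- **Cover roof:** its corners are clear.

Next I'll localise these points.

```bash
cat > h.py <<'E'
from workcell import *
import cv2,numpy as np
from scipy.spatial.transform import Rotation as R
def cam(n,save=None):
    c=vision.read_camera(n)
    if save: cv2.imwrite(f"pics/{save}.png",c["frame"][...,::-1])
    return c
def cast(c,uv,z):
    n=cv2.undistortPoints(np.array(uv,float).reshape(-1,1,2),c["intrinsics"],c["dist"])[:,0]
    V=c["view"];Rm=V[:3,:3];C=-Rm.T@V[:3,3]
    d=np.c_[n,np.ones(len(n))]@Rm
    return C+d*((z-C[2])/d[:,2])[:,None]
def blob(c,roi,f,up=6):
    """largest blob of f(upscaled grey image) in roi (x0,y0,x1,y1); contour in full-image pixels"""
    x0,y0,x1,y1=roi
    im=cv2.resize(c["frame"][y0:y1,x0:x1],None,fx=up,fy=up,interpolation=cv2.INTER_CUBIC)
    m=f(im).astype(np.uint8)
    k=max(cv2.findContours(m,cv2.RETR_EXTERNAL,cv2.CHAIN_APPROX_NONE)[0],key=cv2.contourArea)[:,0]
    return (k+.5)/up-.5+[x0,y0]
def rect(c,k,z):
    """metric min-area rect: centre, (long, short), yaw of long axis"""
    p=cast(c,k,z)[:,:2].astype(np.float32)
    b=cv2.boxPoints(cv2.minAreaRect((p*1000)))/1000
    e=[b[1]-b[0],b[2]-b[1]];l=[np.hypot(*v) for v in e];i=int(np.argmax(l))
    return b.mean(0),max(l),min(l),np.arctan2(*e[i][::-1])%np.pi
def down(yaw): # tool down, tool y (closing line) at world angle yaw
    y=np.array([np.cos(yaw),np.sin(yaw),0]);z=np.array([0,0,-1.]);
    return R.from_matrix(np.c_[np.cross(y,z),y,z]).as_quat()
E
python3 - <<'E'
from h import *
np.set_printoptions(precision=4,suppress=True)
g=lambda im:im.mean(2)
for n,rc,rk in(("top",(190,230,250,295),(325,255,360,287)),("side",(290,250,350,312),(352,188,376,214))):
    c=cam(n); V=c["view"];print(n,"cam at",-V[:3,:3].T@V[:3,3])
    for t in(120,150,180) if n=="top" else (110,125,140):print("cover",t,rect(c,blob(c,rc,lambda i:g(i)>t),.032))
    for t in(40,55): print("knob",t,rect(c,blob(c,rk,lambda i:g(i)<t),.070))
    if n=="top":
        z=lambda L:(np.array(L)+.5)/5-.5+[300,225]
        print("plate",cast(c,z([(30,122),(713,62),(52,360),(742,303)]),.008))
        print("sj",cast(c,z([(108,185),(325,168),(335,272),(118,290)]),.036))
        print("fj",cast(c,z([(650,140),(655,240)]),.036))
        print("deck",cast(c,z([(387,158),(640,137),(650,255),(393,280)]),.048))
        print("motors",cast(c,z([(354,66),(638,38),(388,368),(680,340)]),.060))
print(bot.tcp_to_tips)
E
```

```text
top cam at [0.5183 0.0188 0.8542]
cover 120 (array([0.5069, 0.146 ], dtype=float32), np.float32(0.087692), np.float32(0.04615622), np.float32(2.3899121))
cover 150 (array([0.5069, 0.146 ], dtype=float32), np.float32(0.08693379), np.float32(0.04522947), np.float32(2.389472))
cover 180 (array([0.5064, 0.1466], dtype=float32), np.float32(0.084898226), np.float32(0.04416116), np.float32(2.3899972))
knob 40 (array([ 0.4888, -0.0866], dtype=float32), np.float32(0.033683762), np.float32(0.014535529), np.float32(2.2171342))
knob 55 (array([ 0.4888, -0.0867], dtype=float32), np.float32(0.034314163), np.float32(0.015007399), np.float32(2.2171533))
plate [[ 0.5303 -0.025   0.008 ]
 [ 0.5469 -0.3023  0.008 ]
 [ 0.4361 -0.0308  0.008 ]
 [ 0.4505 -0.3075  0.008 ]]
sj [[ 0.5049 -0.053   0.036 ]
 [ 0.5092 -0.1374  0.036 ]
 [ 0.4693 -0.1394  0.036 ]
 [ 0.4647 -0.0554  0.036 ]]
fj [[ 0.5164 -0.2648  0.036 ]
 [ 0.4779 -0.2643  0.036 ]]
deck [[ 0.5125 -0.159   0.048 ]
 [ 0.5177 -0.2568  0.048 ]
 [ 0.4729 -0.2579  0.048 ]
 [ 0.4664 -0.159   0.048 ]]
motors [[ 0.5474 -0.1456  0.06  ]
 [ 0.5551 -0.2544  0.06  ]
 [ 0.4348 -0.1529  0.06  ]
 [ 0.4418 -0.2631  0.06  ]]
side cam at [0.3236 0.742  0.8102]
cover 110 (array([0.5026, 0.1495], dtype=float32), np.float32(0.08914139), np.float32(0.042743057), np.float32(2.397073))
cover 125 (array([0.4772, 0.1727], dtype=float32), np.float32(0.038327407), np.float32(0.011721154), np.float32(0.797899))Traceback (most recent call last):
  File "<stdin>", line 6, in <module>
  File "h.py", line 18, in blob
    k=max(cv2.findContours(m,cv2.RETR_EXTERNAL,cv2.CHAIN_APPROX_NONE)[0],key=cv2.contourArea)[:,0]
      ~~~^^^^^^^^^^^^^^^^^^^^^^^^^^^^^^^^^^^^^^^^^^^^^^^^^^^^^^^^^^^^^^^^^^^^^^^^^^^^^^^^^^^^
ValueError: max() iterable argument is empty
```

```bash
python3 - <<'E'
from h import *
np.set_printoptions(precision=4,suppress=True)
print(bot.tcp_to_tips)
p=np.array([.487,-.0885]);yaw=2.19-np.pi/2
for y in(yaw,yaw-1.35,yaw+np.pi,yaw+np.pi-1.35): print(y,kinematics.solve_ik([*p,.063],down(y)))
hand.move_gripper(.04,40)
bot.reach([*p,.14],down(yaw)); print(get_obs()["time_s"],get_obs()["joint_pos"])
bot.servo_line([*p,.063],velocity=.1)
o=get_obs();print(o["wrist_force"])
hand.move_gripper(0,40)
o=get_obs();print(o["time_s"],o["position"],o["wrist_force"],o["ft_torque"],o["gripper_width"],o["grip_force"])
cam("top","t1")
E
```

```text
0.017
0.6192036732051034 [-0.1828  0.4229  2.047  -0.      0.6716 -0.802 ]
-0.7307963267948967 [-0.1828  0.4229  2.047  -0.      0.6716  0.548 ]
3.7607963267948965 [-0.1828  0.4229  2.047  -0.      0.6716  2.3396]
2.4107963267948964 [-0.1828  0.4229  2.047  -0.      0.6716 -2.5936]
3.3917 [-0.1817  0.2935  2.0036  0.0001  0.8442 -0.8019]
[1.0507 0.472  0.3938]
4.675 [ 0.4863 -0.0886  0.0636] [-4.2238 -0.0986  7.9055] [-0.1963  0.69    0.0602] 0.010158277882745002 42.63707220554352
```

```bash
python3 - <<'E'
from h import *
np.set_printoptions(precision=4,suppress=True)
hy=np.array([-.054,.9985,0]);o=get_obs();p0=np.array([.4865,-.0886,.0636]);q=o["orientation"]
d=0
while d<.034:
    d+=.003 if d<.012 else .001
    bot.servo_line(p0-hy*d,ori=q,velocity=.04)
    o=get_obs();f=o["wrist_force"]@hy
    if d>.011: print(round(d,4),round((p0-o["position"])@hy,4),round(f,2),o["wrist_force"])
    if f>9: break
print(o["time_s"],o["ft_torque"],o["gripper_width"]); cam("top","t2")
E
```

```text
0.012 0.0122 -1.39 [-4.9591 -1.6555  4.2144]
0.013 0.0131 0.45 [-4.9096  0.1857  5.9486]
0.014 0.014 0.7 [-5.2849  0.4202  4.5792]
0.015 0.015 0.01 [-3.8931 -0.2035  5.2586]
0.016 0.016 0.23 [-4.402  -0.0114  5.6714]
0.017 0.017 1.5 [-5.2858  1.2193  5.054 ]
0.018 0.018 0.62 [-4.7239  0.3615  5.8068]
0.019 0.019 0.42 [-4.7005  0.167   5.6052]
0.02 0.02 1.25 [-4.8931  0.9825  5.4428]
0.021 0.021 0.95 [-4.602   0.705   4.7184]
0.022 0.022 0.53 [-4.7657  0.2744  5.0878]
0.023 0.0229 1.1 [-4.1651  0.873   4.5073]
0.024 0.0239 1.14 [-4.8801  0.8737  5.4006]
0.025 0.0249 1.73 [-3.6873  1.5379  5.1423]
0.026 0.0253 5.83 [-3.3306  5.656   5.1374]
0.027 0.0254 13.17 [-3.4821 12.9966  6.0121]
9.475 [2.0635 0.5049 0.0714] 0.010268981900239399
```

```bash
python3 - <<'E'
from h import *
np.set_printoptions(precision=4,suppress=True)
hy=np.array([-.054,.9985,0]);p=np.array([.4865,-.0886,.0636])-hy*.0266
y0=2.19-np.pi/2
hand.move_gripper(0,60)
for a in(.3,.6,.8,1.0,1.1,1.2,1.25,1.3,1.35,1.4):
    bot.reach(p,down(y0-a)); o=get_obs()
    x=R.from_quat(o["orientation"]).as_matrix()[:2,1]
    print(a,round(y0-np.arctan2(x[1],x[0]),3),o["ft_torque"],o["wrist_force"],round(o["gripper_width"],4))
    if abs(o["ft_torque"][2])>.5: break
print(o["time_s"])
c=cam("top","t3")
A=cv2.imread("pics/t3.png")[215:305,300:460]
cv2.imwrite("pics/t3z.png",cv2.resize(A,None,fx=5,fy=5,interpolation=cv2.INTER_CUBIC))
E
```

```text
0.3 0.302 [ 1.6032  0.5984 -0.052 ] [-4.3507  9.8472  7.7189] 0.01
0.6 0.602 [ 1.516   0.712  -0.0118] [-3.8982 10.0109  9.2753] 0.0096
0.8 0.802 [ 1.5763  0.7192 -0.1283] [-3.7487  9.3779  8.9312] 0.0099
1.0 1.002 [ 1.5049  0.7105 -0.0738] [-5.0129  9.6461 10.5783] 0.0099
1.1 1.102 [ 1.5218  0.815  -0.0668] [-4.6935  9.2422 10.8919] 0.0102
1.2 1.202 [ 1.5377  0.8524 -0.0788] [-4.8078 10.1599 11.4904] 0.0096
1.25 1.251 [ 1.6124  0.7904 -0.0338] [-5.5187  9.2262 12.8142] 0.0094
1.3 1.301 [ 1.6204  0.8885 -0.0588] [-4.7352  8.9579 12.5564] 0.0097
1.35 1.351 [ 1.5872  0.8604 -0.0066] [-5.052   9.5606 11.7555] 0.0099
1.4 1.401 [ 1.5892  0.9201 -0.0527] [-4.3262  9.7917 11.9593] 0.0099
12.6417
```

View pics/t3z.png

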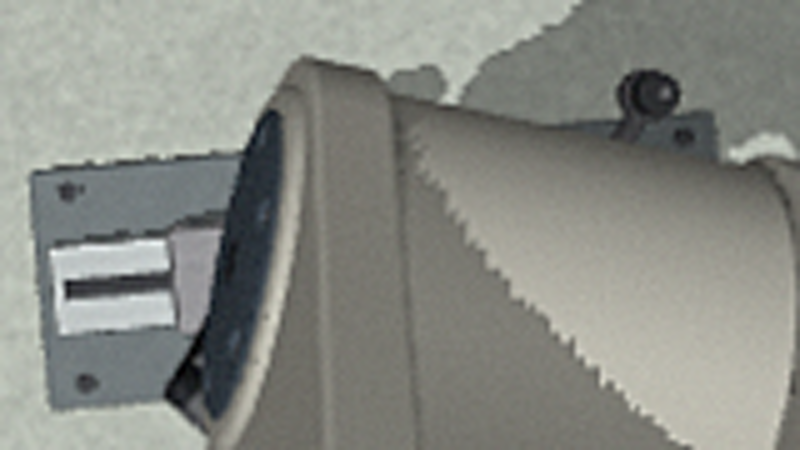

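The arm hides the knob in this view. The tool turned 1.4 rad at a constant grip width. I'll pull-test the lock gently, release, lift and look again.

```bash
python3 - <<'E'
from h import *
np.set_printoptions(precision=4,suppress=True)
hy=np.array([-.054,.9985,0]);p0=np.array([.4865,-.0886,.0636])
for d in(.0254,.0245):
    bot.servo_line(p0-hy*d,velocity=.03);o=get_obs();print(d,(p0-o["position"])@hy,o["wrist_force"]@hy)
bot.servo_line(p0-hy*.0254,velocity=.03)
hand.move_gripper(.04);p=p0-hy*.0254
bot.servo_line([p[0],p[1],.14],velocity=.15)
# on to the cover: above it, closing across its width
cv=np.array([.5069,.146]);yaw=2.390-np.pi/2
hand.move_gripper(.07)
bot.reach([*cv,.12],down(yaw));o=get_obs();print(o["time_s"],o["joint_pos"])
c=cam("top","t4");cam("side","s4")
cv2.imwrite("pics/t4z.png",cv2.resize(cv2.imread("pics/t4.png")[215:305,300:460],None,fx=5,fy=5,interpolation=cv2.INTER_CUBIC))
E
```

```text
0.0254 0.025294634415194146 1.7454501544795318
0.0245 0.025126701112651955 -4.2954624180029795
15.925 [ 0.277   0.3676  1.9493 -0.0004  0.8249 -0.54  ]
```

View pics/t4z.png

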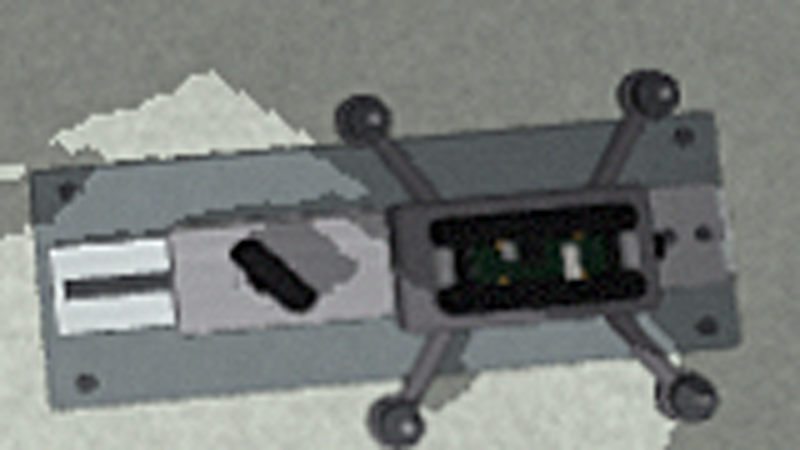

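The picture shows the knob bar now from crop (240,245) to (308,305), so it turned about 1.34 rad. The jaw face is against the drone and it held the pull. Next I'll grasp the cover and compute the drone's pose.

```bash
python3 - <<'E'
from h import *
np.set_printoptions(precision=4,suppress=True)
c=cam("top")
z=lambda L:(np.array(L)+.5)/5-.5+[300,215]
for n,L,h in(("deck",[(388,208),(648,186),(660,305),(402,330)],.048),("motors",[(362,118),(648,93),(397,420),(687,395)],.060),("tray",[(431,208),(636,202),(646,300),(438,314)],.066),("jawface",[(388,214),(395,326)],.036)):
    P=cast(c,z(L),h)[:,:2];print(n,P.mean(0),P.tolist())
k=cast(c,z([(240,245),(308,305)]),.07);print("knob",k.mean(0))
# grasp
cv=np.array([.5069,.146])
bot.servo_line([*cv,.030],velocity=.1);print(get_obs()["wrist_force"])
hand.move_gripper(0,60);o=get_obs();print(o["gripper_width"],o["grip_force"],o["position"],o["wrist_force"],o["ft_torque"])
bot.servo_line([*cv,.16],velocity=.12);o=get_obs();print(o["time_s"],o["gripper_width"],o["wrist_force"])
E
```

```text
deck [ 0.4924 -0.2109] [[0.5124398082870999, -0.1593919672698263], [0.5179837996101577, -0.25996456763365416], [0.4727540044703057, -0.2617074569627815], [0.4662587389068434, -0.16243013109945226]]
motors [ 0.4934 -0.2071] [[0.5465954564425133, -0.14859657081622113], [0.55307334232428, -0.2581056799576519], [0.43395984991333225, -0.1562222903225498], [0.43983945683224746, -0.26563695043281244]]
tray [ 0.4932 -0.2107] [[0.5121235744234481, -0.1715364026362532], [0.5121648789913278, -0.24882176532021608], [0.4757720080252719, -0.250295669035272], [0.47291004806921855, -0.17210594354818212]]
jawface [ 0.4886 -0.1622] [[0.5100421754352512, -0.16192838537143975], [0.467084413416088, -0.16249693563685605]]
knob [ 0.4891 -0.111   0.07  ]
[-0.2209  0.6248  0.4789]
0.04460366834905274 60.975033938884735 [0.5076 0.1462 0.0309] [-0.887  -0.2503  5.152 ] [-0.0134  0.1122 -0.0313]
18.7083 0.0444178909631278 [ 0.024   0.7186 -0.2659]
```

```bash
python3 - <<'E'
from h import *
p=np.array([.4932,-.2113]);q=down(.056)
bot.reach([*p,.16],q);bot.servo_line([*p,.098],velocity=.1);o=get_obs();print(o["time_s"],o["position"],o["wrist_force"],o["gripper_width"],o["joint_pos"])
cam("side","s5");cam("top","t5")
a=cv2.imread("pics/s5.png")[120:240,310:430];b=cv2.imread("pics/t5.png")[200:300,360:480]
f=lambda i:cv2.resize(i,(400,int(400*i.shape[0]/i.shape[1])),interpolation=cv2.INTER_CUBIC)
A,B=f(a),f(b);o=np.zeros((400,800,3),np.uint8);o[:,:400]=A;o[:B.shape[0],400:]=B;cv2.imwrite("pics/z5.png",o)
E
```

```text
20.8167 [ 0.49358818 -0.21123853  0.09831358] [ 0.43452428 -0.63848262  0.21925886] 0.04461064641549843 [-4.07180961e-01  4.12815253e-01  1.94167606e+00  1.77755806e-05
  7.86641619e-01 -4.63579011e-01]
```

View pics/z5.png

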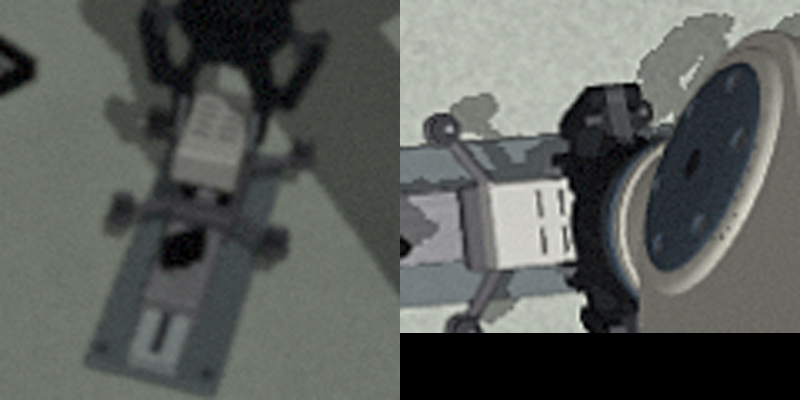

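The cover hangs squarely over the tray. In the top view its +y roof edge is visible from crop (495,183) to (503,268). I'll use that edge to check the centring.

```bash
python3 - <<'E'
from h import *
c=cam("top")
L=(np.array([(95,183),(103,268)])+.5)/(10/3)-.5+[360,200]
P=cast(c,L,.0992)[:,:2];hy=np.array([-.056,.9984]);print(P,P.mean(0)-hy*.0435)
L=(np.array([(67,187),(77,272)])+.5)/(10/3)-.5+[360,200]
P=cast(c,L,.0712)[:,:2];print("low edge",P,P.mean(0)-hy*.0435)
E
```

```text
[[ 0.51520057 -0.16789737]
 [ 0.46998929 -0.16980613]] [ 0.49503093 -0.21228215]
low edge [[ 0.51330681 -0.15905301]
 [ 0.46642685 -0.1622435 ]] [ 0.49230283 -0.20407865]
```

Seen by the same camera, the cover sits about 1.4 mm towards -y and about 1.5 mm towards +x of the tray. I'll correct by part of that and descend in small steps while watching the force.

```bash
python3 - <<'E'
from h import *
np.set_printoptions(precision=2,suppress=True)
p=np.array([.4926,-.2104]);q=down(.056)
bot.servo_line([*p,.0975],ori=q,velocity=.05)
z=.0965
while z>.0845:
    z-=.001;bot.servo_line([*p,z],velocity=.03);o=get_obs()
    print(round(z,4),(o["position"]*1000),o["wrist_force"],o["ft_torque"])
    if o["wrist_force"][2]>8 or np.hypot(*o["wrist_force"][:2])>8: break
print(o["time_s"],o["gripper_width"])
E
```

```text
0.0955 [ 492.49 -210.38   95.36] [ 0.09 -0.05  0.37] [0.07 0.02 0.03]
0.0945 [ 492.55 -210.39   94.42] [-0.35  1.04 -0.37] [-0.04 -0.02  0.07]
0.0935 [ 492.56 -210.38   93.42] [-0.22 -1.04 -0.25] [-0.02 -0.02  0.04]
0.0925 [ 492.56 -210.39   92.44] [ 0.38 -0.09 -0.29] [ 0.01 -0.04  0.07]
0.0915 [ 492.58 -210.37   91.44] [-0.34 -0.19 -0.86] [-0.01 -0.02  0.  ]
0.0905 [ 492.86 -210.56   90.62] [-0.5  -1.37  0.84] [-0.12 -0.08  0.06]
0.0895 [ 492.96 -210.84   89.74] [-0.02 -2.8   2.32] [-0.84 -0.02  0.04]
0.0885 [ 493.05 -211.2    88.84] [ 0.51 -5.92  4.66] [-1.27 -0.03  0.13]
0.0875 [ 492.72 -211.58   87.76] [-0.61 -8.47  2.44] [-1.76  0.13  0.08]
23.4667 0.04483777639387479
```

```bash
python3 - <<'E'
from h import *
np.set_printoptions(precision=2,suppress=True)
for y in(-.2116,-.2122,-.2128):
    bot.servo_line([.4928,y,.0875],velocity=.03);o=get_obs();print(y,o["position"]*1000,o["wrist_force"],o["ft_torque"])
z=.0875
while z>.0855:
    z-=.001;bot.servo_line([.4928,-.2128,z],velocity=.03);o=get_obs()
    print(round(z,4),(o["position"]*1000),o["wrist_force"],o["ft_torque"])
    if np.hypot(*o["wrist_force"][:2])>6: break
print(o["time_s"],o["gripper_width"])
E
```

```text
-0.2116 [ 492.71 -212.12   87.47] [-1.14 -6.91  2.44] [-1.21  0.17  0.04]
-0.2122 [ 492.63 -212.3    87.36] [-0.67 -5.04  1.77] [-0.94  0.12  0.03]
-0.2128 [ 492.64 -212.54   87.35] [-0.42 -2.52  0.18] [-0.42  0.13  0.02]
0.0865 [ 492.52 -212.71   86.31] [-1.06 -2.38  0.05] [-0.51  0.23  0.04]
0.0855 [ 492.48 -212.78   85.42] [-2.22 -3.6   2.16] [-0.66  0.56  0.11]
24.7167 0.04463630118812501
```

```bash
python3 - <<'E'
from h import *
np.set_printoptions(precision=2,suppress=True)
for y in(-.2134,-.2140,-.2146):
    bot.servo_line([.4923,y,.0857],velocity=.03);o=get_obs();print(y,o["position"]*1000,o["wrist_force"],o["ft_torque"])
    if o["wrist_force"][1]>-.6: break
hand.move_gripper(0,90)
z=.0857
while z>.072:
    z-=.001;bot.servo_line([.4923,y,z],velocity=.03);o=get_obs()
    print(round(z,4),(o["position"]*1000),o["wrist_force"],o["ft_torque"])
    if np.hypot(*o["wrist_force"][:2])>9 or o["wrist_force"][2]>22: break
print(o["time_s"],o["gripper_width"])
cam("side","s6");cam("top","t6")
a=cv2.imread("pics/s6.png")[120:240,310:430];b=cv2.imread("pics/t6.png")[200:300,360:480]
f=lambda i:cv2.resize(i,(400,int(400*i.shape[0]/i.shape[1])),interpolation=cv2.INTER_CUBIC)
A,B=f(a),f(b);o=np.zeros((400,800,3),np.uint8);o[:,:400]=A;o[:B.shape[0],400:]=B;cv2.imwrite("pics/z6.png",o)
E
```

```text
-0.2134 [ 492.4  -213.21   85.65] [-0.56 -0.09  1.27] [-0.07  0.14  0.01]
0.0847 [ 492.43 -213.46   84.86] [-1.99 -0.17  4.38] [-0.19  0.2  -0.  ]
0.0837 [ 492.48 -213.64   84.17] [-2.57 -0.58  8.08] [-0.36  0.41  0.11]
0.0827 [ 492.52 -214.03   83.17] [-2.21 -3.29  7.61] [-0.52  0.49  0.16]
0.0817 [ 492.49 -213.83   82.21] [-2.18 -1.62  7.64] [-0.59  0.49  0.13]
0.0807 [ 492.46 -213.82   80.75] [-1.71 -4.32  1.21] [-0.35  0.2   0.08]
0.0797 [ 491.98 -213.17   79.1 ] [ 1.16 -0.98 -8.52] [-0.04 -0.15  0.23]
0.0787 [ 491.84 -213.     78.11] [ 0.95 -0.83 -8.58] [-0.06 -0.14  0.1 ]
0.0777 [ 492.04 -213.06   77.46] [ 1.09  0.97 -6.67] [ 0.13 -0.12 -0.03]
0.0767 [ 492.35 -213.24   76.99] [-1.58  3.32  0.94] [ 0.45  0.2  -0.01]
0.0757 [ 492.45 -213.43   76.11] [-2.45  2.56  6.53] [0.37 0.37 0.08]
0.0747 [ 492.5  -213.68   75.26] [-3.25  0.7   6.64] [0.23 0.53 0.04]
0.0737 [ 492.51 -213.78   75.06] [-5.86  2.9  17.6 ] [0.38 1.12 0.1 ]
0.0727 [ 492.55 -213.79   74.97] [-10.29   3.82  29.56] [0.59 1.7  0.11]
28.4333 0.043752311550555964
```

View pics/z6.png

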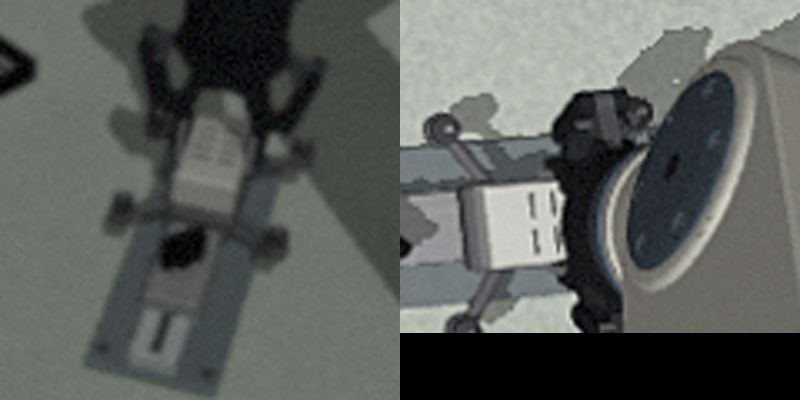

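```bash
python3 - <<'E'
from h import *
np.set_printoptions(precision=2,suppress=True)
bot.dwell(.5);o=get_obs();print(o["time_s"],o["position"]*1000,o["wrist_force"],o["ft_torque"],o["gripper_width"])
c=cam("top")
L=(np.array([(95,183),(103,268)])+.5)/(10/3)-.5+[360,200]
E
```

```text
29.0333 [ 492.54 -213.82   74.96] [-8.18  3.1  30.5 ] [0.67 1.7  0.09] 0.043802579015426106
```

The cover sits down on the deck, with its wall meeting the deck edge. The TCP stopped hard at 75.0 mm against 74.9 mm predicted for seated, the force drop about 5 mm above seat was seen, and a steady 30 N is on it now. I'll hand in.

```bash
python3 -c "
from workcell import *
print(hand_in())"
```

```text
the job is handed in; nothing more can be done
None
```

I handed the job in with the jaw snug and locked and the cover snapped home, still pressed down with about 30 N. I judged both ends of the cover home from the seat height, the force drop and the last picture, because the arm hid the far end.

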